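# Weigh two gluing weights, load the jig with the heavier

## Robot

A 6-joint arm with a two-finger parallel gripper is mounted at the origin on the work surface. World frame = base frame: x ahead of the robot, y to its left, z up, the work surface at z = 0. Lengths are in m, angles in rad, forces in N, time in s.
With the tool pointing down it reaches from about 0.275 to 0.725 m from the base axis. Payload 5.6 kg.
Tool frame: the origin (TCP) lies midway between the tips of the shut fingers; the grasp point (between the pads) lies 19 mm behind it; z points along the fingers, y is the line along which they close (so a half turn about z gives the same grasp; the last joint's range is limited). The gripper opens to 85 mm and grips with 20 to 120 N. Pads are 22 mm wide; open, the fingers measure 114 mm over their backs; the gripper's body (76 mm by 85 mm) begins 54 mm behind the grasp point. The pads swing forward as they close: fully open they stand 13 mm farther back than shut.
Start: joints at [-0.893, 0.255, 0.108, 0, -1.424, -0.285], TCP at [0.211, -0.508, 0.231] pointing down, gripper open.
Joint ranges: [-2.95, 2.95], [-1.21, 1.97], [-1.09, 1.5], [-2.87, 1.71], [-2.94, -0.07], [-3.05, 3.05]. Speed limits (rad/s): [2.57, 2.57, 3.14, 3.14, 3.14, 3.14].

## Interface

Orientations are given as a unit quaternion [w, x, y, z].
In Python, from rig import readout, optics, ticket, finder gives the robot as it stands.
- The arm moves only by the shell command python3 -m jog 'ROWS' [FORCE]. ROWS is JSON, a list that holds one entry, the list of rows, each a list of 5 numbers: the shift along the world's x, y, z in mm, then the turn about the world's z in rad, then the opening, from 0 (shut) to 1 (fully open). A call has 1 to 20 rows; each row shifts and turns the commanded pose from where the row before left it; what a row does not reach is not made up. A row lasts 1/8 s, in which the tool goes at most 62.5 mm and 10.7 degrees, less where a joint would pass 70% of its speed; a pose out of reach is approached as far as the arm can. A call with a gripper value outside its range is refused whole. The fingers move at their own pace and stop on an object; FORCE is the grip in N (left out, the last holds). Time passes only in rows, so rows that do not move let the fingers close. It gives the time, the measured TCP pose, the force, the opening and the grip force at its end, in the units of the state.
- readout.sense(): the state, without advancing time (a new reading comes with each control period).
- optics.camera(name): name is "scene" or "top" or "wrist"; returns the picture (384x512x3 uint8, red, green, blue); there is no depth.
- optics.calibration(name): a dict with "K" (3x3 intrinsics, pixels), "k1" (the pictures are not rectified: a ray, as slopes to the right and down, at radius r is drawn at 1 + k1 r^2 times it, then the intrinsics apply), "rvec" (rotation vector, rad) and "tvec" (3), from world to camera coordinates, as OpenCV has them. Camera axes: x right, y down, z forward; pixel columns grow to the right and rows downward; lengths in m; the calibration is good to about 2 mm. A picture is of the moment at which its call begins: read the wrist's pose just before it. calibration takes no time and is no camera call; for the wrist camera it gives the pose at the moment of the call.
- ticket.finish_job(): hands the job in; it is judged then, once.
Trained networks look in the newest picture that a camera, given by its name, has taken for a name from the list of things; names that differ only in an ending like _2 or _b are one class to them, and where a whole thing is asked for, a point or a joint stands for the part that bears it (a point fixed in the world has none). Each returns a list of dicts, best first, with "conf" (0 to 1); they miss things now and then, are a little off and sometimes report something else, mostly with a low value. They report only what shows in the picture. A call takes as long as a camera call. They do not tell look-alikes from the thing itself.
- finder.recognise(camera, query): "box" ([left, top, right, bottom] in pixels, round what is visible of it).
- finder.outline_of(camera, query): "region" (384x512 bool, what is visible of it) and "box" ([left, top, right, bottom] in pixels, round what is visible of it).
- finder.place_of(camera, query): "xy" ([column, row] in pixels: a listed point, or the origin of a listed thing).
The state is a dict: "clock": time; "joint_pos": joint angles; "joint_vel": joint speeds; "joint_efforts": joint torques, N m; "tcp_pos": TCP position; "tool_rot": TCP orientation; "force": force on the tool from outside, world axes, zero at the start; "torque": the same for the moment, N m; "gripper_width": finger opening in m; "grip_force": force on a finger pad.
Only numpy, scipy, OpenCV 4.12 (cv2) and the standard library are available. Lean on these libraries where they do the work, as an engineer would, in place of code of your own. Each camera call takes 0.05 s, during which the arm holds its last target. There are 200 camera calls.

## Task

Find out which of the two look-alike steel weights is heavier by standing one on each pan of the balance and letting go of both. Then lift the heavier one off and seat it upright, fully down, in the round pocket of the gluing jig's sprung plate, leaving the lighter one on its pan. Find the pocket gently by feel, never ramming a weight onto the plate or a pan, and leave the other things on the bench alone.

Things in the scene. Friction and masses are not known exactly. Their poses are not given: they have to be found in the camera images.
- weight_1: One of two look-alike plain steel weights: a drum 46 mm in diameter and 30 mm tall with a 1.5 mm bevel round its foot and a plain round grip knob on top, 24 mm in diameter and 30 mm tall (60 mm in all). Origin at the centre of its underside, z up along the axis. 0.28 to 0.53 kg; its mass cannot be seen.
- weight_2: The other weight, of the same shape and size; 0.28 to 0.53 kg. Which of the two is heavier varies.
- balance: Grey equal-arm balance with two pans on top: base 100 x 300 x 12 mm. Origin at the centre of its underside; the beam runs along its y, the pans stand at y +100 and -100 mm. Fixed to the table.
- pan_l: Round steel pan at the balance's +y end: 110 mm across, floor 4 mm thick, 3 mm rim 8 mm high. Origin at the centre of its underside; its floor is 4 mm above that (62 mm above the table when level). It stays level and rises or sinks about 10 mm, one up as the other goes down, almost freely: the side with more weight sinks slowly (seconds, longer if nearly equal) to its rubber stop.
- pan_r: The same pan at the balance's -y end.
- beam (a joint): Tilt of the balance beam, rad: 0 level, positive when the +y pan (pan_l) is up and pan_r down, about +-0.1 at the rubber stops. Empty, it rests about level.
- jig: Gluing jig, fixed: plywood bed 160 x 190 x 18 mm, origin under its centre; guides 40 mm high at x +-67 mm. Between them a carriage bears an aluminium plate 100 (x) x 130 (y) mm with, in its middle, a round pocket 49 mm across, 9 mm deep. The carriage is clamped anywhere within 12 mm either way along the jig's y, and no reading tells where: find the pocket by sight or feel.
- jig_mid (a point): Point fixed to the jig, 60 mm above its origin, level with the plate's top; axes as the jig. The pocket's centre is at x 0, y -12 to 12 mm from it. The plate floats on springs: stays up under 7 N (weight included), then sinks 0.7 N per mm for 10 mm to a hard stop. A weight pressed lightly and slid along y drops in. Seated, its underside is 9 mm below this point.
- tape: Bystander: paper tape roll, 52 mm across, 20 mm high, lying flat. Leave alone.
- tin: Bystander: tin 72 mm across, 100 mm high.
- offcut: Bystander: wood offcut 90 x 50 x 30 mm.
- driver: Bystander: screwdriver lying down.
- brush: Bystander: brush lying down.
- mug: Bystander: white mug 76 mm across, 85 mm high.
- reel: Bystander: small wooden reel, 40 mm across, 38 mm high.
Not all that is in view belongs to the job. What is shaped like the weight_1 but purple or red is not meant. What is shaped like the weight_2 but red is not meant.

How it is judged:
By the outcome, as a careful person would: the job done as asked, in the order asked, and still so for the second after the job is handed in, with the robot touching nothing.
It also fails if it takes over 72 s, if anything falls off the work surface, if the arm or the gripper's body presses on something with over 40 N, if the wrist force passes 120 N, or if a joint passes its speed limit or range.

## Working session

There is one attempt and no reset: what is moved stays moved. The work goes in short steps, Python scripts to look and compute and a shell command to move; the robot and the scene stay as the last step left them, time stands still between calls to the robot, and variables do not carry over. Pictures are saved under pics/ and viewed, at most 10 in all, crops included, and the job is handed in when it is done.

```bash
ls; mkdir -p pics; cat > h.py <<'E'
import numpy as np, cv2
from rig import readout, optics, ticket, finder
def ray(cam,px,cal=None):
    c=cal or optics.calibration(cam); K=np.array(c["K"],float);k1=c["k1"]
    u=cv2.undistortPoints(np.array([[px]],float),K,np.array([k1,0,0,0,0.]))[0,0]
    R=cv2.Rodrigues(np.array(c["rvec"],float))[0];t=np.array(c["tvec"],float).ravel()
    return -R.T@t, R.T@np.array([u[0],u[1],1.])
def at_z(cam,px,z,cal=None):
    o,d=ray(cam,px,cal); return o+d*(z-o[2])/d[2]
def proj(cam,p,cal=None):
    c=cal or optics.calibration(cam)
    return cv2.projectPoints(np.array(p,float).reshape(-1,1,3),np.array(c["rvec"],float),np.array(c["tvec"],float),np.array(c["K"],float),np.array([c["k1"],0,0,0,0.]))[0][:,0]
def tri(a,pa,b,pb):
    (o1,d1),(o2,d2)=ray(a,pa),ray(b,pb)
    s=np.linalg.lstsq(np.c_[d1,-d2],o2-o1,rcond=None)[0]
    return (o1+d1*s[0]+o2+d2*s[1])/2
def save(img,n): cv2.imwrite('pics/'+n,cv2.cvtColor(img,cv2.COLOR_RGB2BGR))
E
python3 - <<'E'
from h import *
a=optics.camera("top");b=optics.camera("scene")
save(np.hstack([a,b])[:, :],'raw.png')
im=np.vstack([a,b]); 
save(cv2.resize(a,(800,600)),'top0.png');save(cv2.resize(b,(800,600)),'scene0.png')
for cam in("top","scene"):
    for q in("weight_1","pan_l","balance","jig","jig_mid"):
        r=finder.place_of(cam,q); print(cam,q,[(np.round(x["xy"]),round(x["conf"],2),np.round(at_z(cam,x["xy"],0.06 if q=='jig_mid' else 0),3)) for x in r])
print(readout.sense())
E
```

```text
pics
top weight_1 [(array([234., 267.]), 0.69, array([0.329, 0.107, 0.   ])), (array([274., 260.]), 0.63, array([ 0.349, -0.01 ,  0.   ])), (array([216., 231.]), 0.59, array([0.433, 0.163, 0.   ])), (array([287., 228.]), 0.58, array([ 0.445, -0.051,  0.   ])), (array([193., 254.]), 0.54, array([0.367, 0.231, 0.   ]))]
top pan_l [(array([215., 167.]), 0.82, array([0.63 , 0.168, 0.   ])), (array([286., 154.]), 0.65, array([ 0.673, -0.05 ,  0.   ])), (array([286., 226.]), 0.37, array([ 0.449, -0.048,  0.   ]))]
top balance [(array([252., 168.]), 0.63, array([0.627, 0.055, 0.   ])), (array([305., 241.]), 0.34, array([ 0.406, -0.105,  0.   ]))]
top jig [(array([315., 130.]), 0.67, array([ 0.748, -0.138,  0.   ])), (array([366., 223.]), 0.61, array([ 0.461, -0.289,  0.   ])), (array([284., 153.]), 0.17, array([ 0.676, -0.044,  0.   ]))]
top jig_mid [(array([371., 219.]), 0.76, array([ 0.468, -0.289,  0.06 ]))]
scene weight_1 [(array([219., 153.]), 0.73, array([0.32 , 0.117, 0.   ])), (array([213., 199.]), 0.7, array([ 0.425, -0.035, -0.   ])), (array([251., 136.]), 0.59, array([0.352, 0.24
[... 615 characters left out ...]
k': 0.6, 'joint_pos': array([-8.93377843e-01,  2.55070074e-01,  1.08188987e-01, -4.33146179e-05,
       -1.42391822e+00, -2.84625685e-01]), 'joint_vel': array([ 0.00091461, -0.00216365,  0.00041066, -0.00235962,  0.00026105,
       -0.00070217]), 'joint_efforts': array([ 1.64939620e-04, -3.86188710e+01,  2.37979531e+01,  5.36610156e+00,
       -6.90436354e-04,  1.17814332e-05]), 'tcp_pos': array([ 0.21055974, -0.50807205,  0.23128797]), 'tool_rot': array([ 1.83045927e-05, -1.95133171e-01,  9.80776756e-01,  1.12315648e-05]), 'force': array([-0.6427792 ,  0.24638664,  0.05902412]), 'torque': array([-0.04026362,  0.01832715,  0.00186878]), 'grip_force': 0.0, 'gripper_width': 0.0853505272395714}
```

View pics/top0.png

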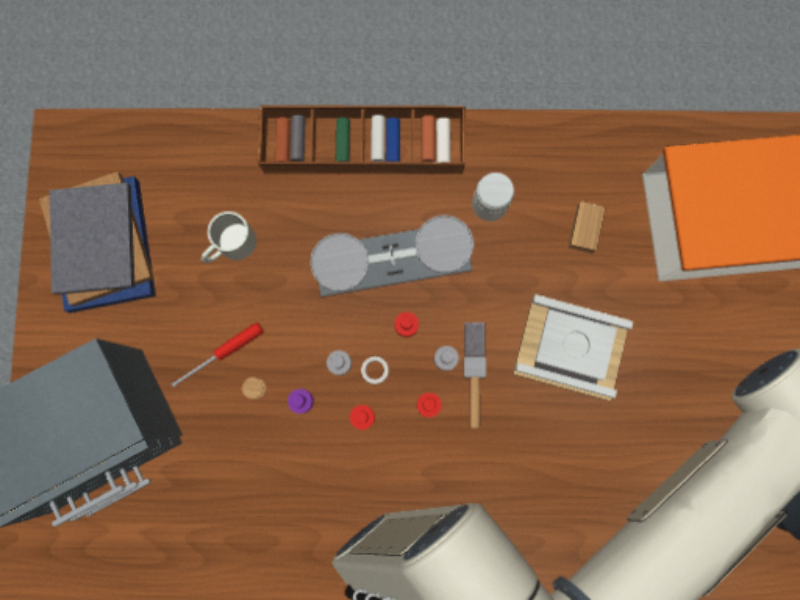

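View pics/scene0.png

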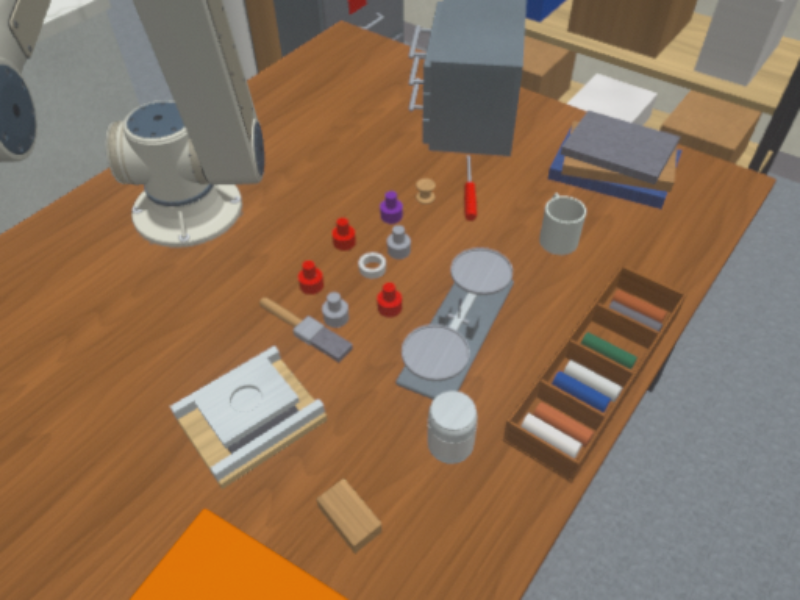

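Candidates in the top picture (512×384 pixels):
- Grey: (216,231) and (286,228).
- Red look-alikes: (260,207), (274,260) and (231,267).
- Purple look-alike: (192,257).

The tape and reel are not candidates. I choose the two grey ones. The jig's pocket shows at about (369,220) and the pans at (217,167) and (284,156). Next I go over the weights and check with the wrist camera.

```bash
python3 -m jog '[[[22,57,7,0,0.6],[22,57,7,0,0.6],[22,57,7,0,0.6],[22,57,7,0,0.6],[22,57,7,0,0.6],[22,57,7,0,0.6],[22,57,7,0,0.6],[22,57,7,0,0.6],[22,57,7,0,0.6],[22,57,7,0,0.6],[0,0,0,0,0.6]]]' 40
cat > look.py <<'E'
from h import *
import sys
def look(name,qs,zs):
    cal=optics.calibration("wrist"); im=optics.camera("wrist"); save(cv2.resize(im,(800,600)),name)
    for q,z in zip(qs,zs):
        for x in finder.place_of("wrist",q): print(q,np.round(x["xy"]),round(x["conf"],2),np.round(at_z("wrist",x["xy"],z,cal),4))
    print(readout.sense()["tcp_pos"],readout.sense()["clock"])
    return im,cal
E
python3 - <<'E'
from look import *
im,cal=look("w1.png",["weight_1","pan_l","pan_r"],[0,.058,.058])
R=cv2.Rodrigues(np.array(cal["rvec"]))[0];print(-R.T@np.array(cal["tvec"]).ravel(),R)
E
```

```text
clock: 1.98
tcp_pos: [0.4314, 0.0652, 0.3008]
tool_rot: [-0.0, -0.197, 0.98, 0.0]
force: [-0.6, -0.6, -0.1]
gripper_width: 0.0514
grip_force: 0.0
weight_1 [368. 163.] 0.95 [0.3606 0.2344 0.    ]
weight_1 [311. 111.] 0.94 [0.3252 0.1153 0.    ]
weight_1 [228.  99.] 0.84 [ 0.3579 -0.0072  0.    ]
weight_1 [219. 194.] 0.73 [0.5009 0.0332 0.    ]
weight_1 [309. 186.] 0.58 [0.4317 0.1637 0.    ]
weight_1 [188. 138.] 0.57 [ 0.4349 -0.0437  0.    ]
pan_l [262. 298.] 0.76 [0.6159 0.1586 0.058 ]
pan_l [136. 274.] 0.66 [ 0.6518 -0.0384  0.058 ]
pan_r [262. 298.] 0.76 [0.6159 0.1586 0.058 ]
pan_r [136. 274.] 0.66 [ 0.6518 -0.0384  0.058 ]
[0.43026574 0.06113194 0.30140247] 2.175
[0.37128392 0.04024338 0.4440093 ] [[-3.87443944e-01  9.21892853e-01  8.70176876e-04]
 [ 8.90860090e-01  3.74158625e-01  2.57630790e-01]
 [ 2.37182400e-01  1.00592695e-01 -9.66243043e-01]]
```

View pics/w1.png

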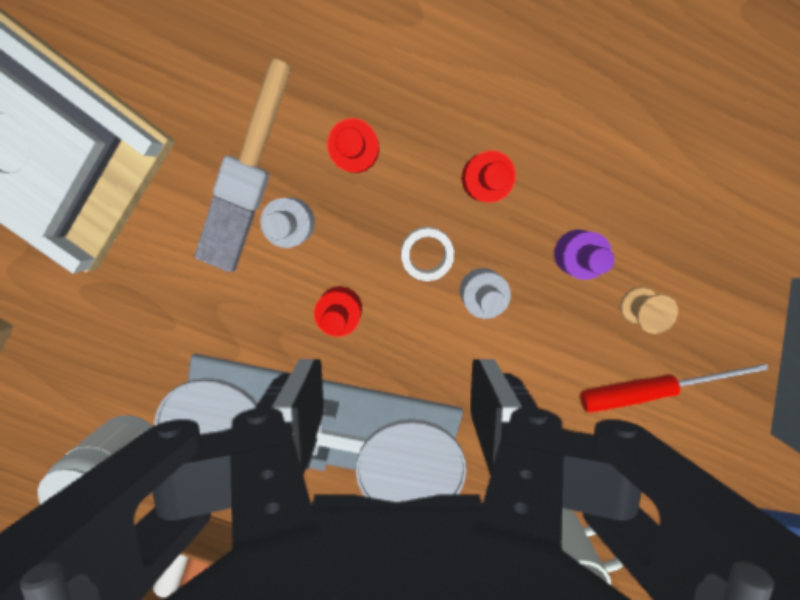

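The wrist picture (800×600) shows the two plain grey weights at (286,222), beside the brush, and (486,294). The red ones, the purple one and the tape are clearly different. The pans are at (411,462) and (207,412).

```bash
python3 - <<'E'
from h import *
s=.64
print("A top",at_z("wrist",(492*s,301*s),.06),"B top",at_z("wrist",(276*s,226*s),.06))
for n,t in (("L",(340,262)),("R",(445,244))): print(n,at_z("top",(t[0]*s,t[1]*s),.064))
print("Lw",at_z("wrist",(411*s,461*s),.064))
for n,t in (("L",(481,271)),("R",(436,353))): print(n,at_z("scene",(t[0]*s,t[1]*s),.064))
print("Atop",at_z("top",(338*s,362*s),.03),at_z("top",(447*s,357*s),.03))
# pocket
for cam in ("top",):
    print("pocket",at_z(cam,(576.5*s,344.5*s),.06), at_z("scene",(247*s,398*s),.06))
    im=cv2.imread('pics/top0.png'); print("guides", [at_z(cam,(x*s,y*s),.05)[:2] for x,y in((535,298),(631,325),(516,370),(614,396))])
E
```

```text
A top [0.42815018 0.1547018  0.06      ] B top [ 0.43912462 -0.04735839  0.06      ]
L [0.61530982 0.1557419  0.064     ]
R [ 0.65088863 -0.04122965  0.064     ]
Lw [0.6065218  0.15062667 0.064     ]
L [0.61907017 0.1527704  0.064     ]
R [ 0.65692971 -0.04349612  0.064     ]
Atop [0.43035219 0.15893183 0.03      ] [ 0.44093295 -0.04622075  0.03      ]
pocket [ 0.46299167 -0.28407203  0.06      ] [ 0.46723353 -0.28381266  0.06      ]
guides [array([ 0.55117054, -0.21092089]), array([ 0.50098104, -0.38998381]), array([ 0.41601841, -0.17270944]), array([ 0.36893361, -0.35305998])]
```

```bash
python3 -m jog '[[[0,48,-40,0,0.6],[0,49,-50,0,0.6],[0,0,-60,0,0.6],[0,0,-50,0,0.6],[0,0,0,0,0.6]]]'
python3 - <<'E'
from look import *
im,cal=look("w2.png",["weight_1"],[0])
E
```

```text
clock: 2.8
tcp_pos: [0.4282, 0.1509, 0.1041]
tool_rot: [-0.004, -0.194, 0.981, -0.002]
force: [-0.3, -0.8, 1.5]
gripper_width: 0.0515
grip_force: 0.0
weight_1 [106. 222.] 0.9 [0.5055 0.0333 0.    ]
weight_1 [105.  39.] 0.84 [ 0.3533 -0.009   0.    ]
weight_1 [265. 202.] 0.82 [0.4303 0.1639 0.    ]
weight_1 [260.  70.] 0.79 [ 0.3279  0.116  -0.    ]
weight_1 [368. 160.] 0.7 [0.3596 0.2321 0.    ]
weight_1 [ 42. 123.] 0.59 [ 0.4386 -0.0434  0.    ]
[0.43177278 0.15320269 0.10859831] 2.9
```

View pics/w2.png

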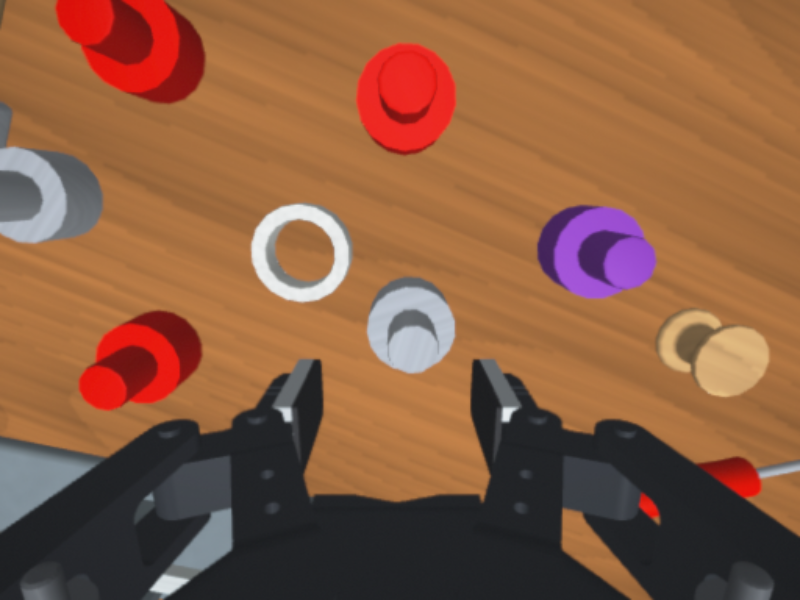

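The grey weight sits between the open fingers, with its knob top at (412,349), slightly right of the midline at 397.

```bash
python3 - <<'E'
from h import *
s=.64
print(at_z("wrist",(412*s,349*s),.06),at_z("wrist",(410*s,328*s),.03),readout.sense()["tcp_pos"])
E
```

```text
[0.43555635 0.16322959 0.06      ] [0.43515154 0.16303584 0.03      ] [0.43177278 0.15320269 0.10859831]
```

```bash
python3 -m jog '[[[1,2,-25,0,0.6],[0,0,-20,0,0.6],[0,0,-14,0,0.6],[0,0,-8,0,0.6],[0,0,0,0,0.6],[0,0,0,0,0.2],[0,0,0,0,0.2],[0,0,0,0,0.2],[0,0,0,0,0.2]]]' 50
```

```text
clock: 4.03
tcp_pos: [0.4323, 0.1563, 0.0404]
tool_rot: [0.001, -0.195, 0.981, 0.0]
force: [-1.3, 2.6, 5.2]
gripper_width: 0.0226
grip_force: 48.7
```

```bash
python3 -m jog '[[[0,0,10,0,0.2],[0,0,30,0,0.2],[0,0,40,0,0.2],[0,0,30,0,0.2],[0,0,0,0,0.2],[0,0,0,0,0.2],[45,0,0,0,0.2],[45,0,0,0,0.2],[45,0,0,0,0.2],[40,0,0,0,0.2],[0,0,0,0,0.2],[0,0,0,0,0.2]]]'
python3 - <<'E'
from look import *
im,cal=look("w3.png",["pan_l","weight_1"],[.058,.115])
E
```

```text
clock: 5.52
tcp_pos: [0.6053, 0.1552, 0.1473]
tool_rot: [-0.002, -0.195, 0.981, -0.0]
force: [-0.1, -0.0, -4.2]
gripper_width: 0.0223
grip_force: 49.8
pan_l [ 18. 164.] 0.92 [ 0.6526 -0.0406  0.058 ]
weight_1 [176.  42.] 0.82 [0.5216 0.0728 0.115 ]
weight_1 [256. 219.] 0.71 [0.6026 0.1567 0.115 ]
[0.60561858 0.15564986 0.14936275] 5.675
```

View pics/w3.png

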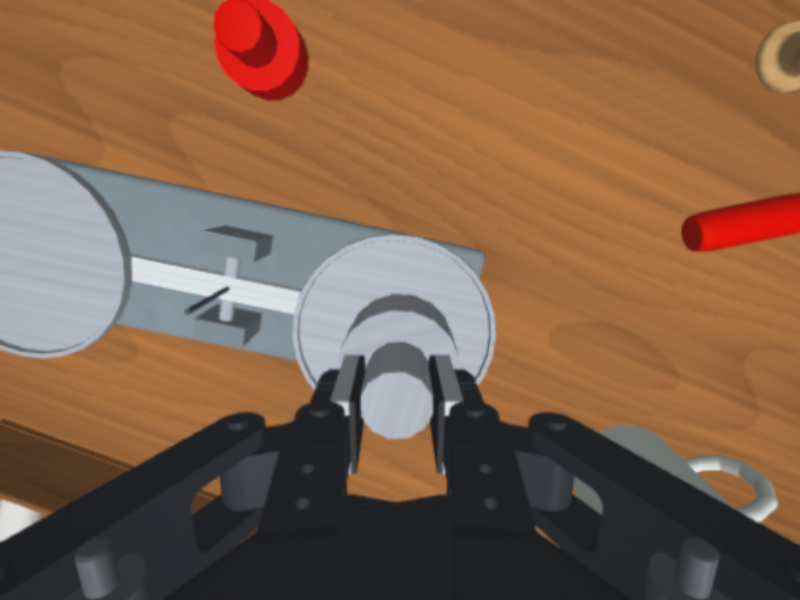

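The weight hangs upright in the grip. The left pan's rim is centred at about (394,334), and the right pan is partly visible at left.

```bash
python3 - <<'E'
from h import *
s=.64
print(at_z("wrist",(394*s,334*s),.066),at_z("wrist",(-0,0),.066)[:2],readout.sense()["tcp_pos"])
E
```

```text
[0.61653894 0.15945    0.066     ] [ 0.53626815 -0.07174586] [0.60561858 0.15564986 0.14936275]
```

```bash
python3 -m jog '[[[11,3,-12,0,0.2],[0,0,-14,0,0.2],[0,0,-8,0,0.2],[0,0,-3,0,0.2],[0,0,-3,0,0.2],[0,0,-2,0,0.2],[0,0,0,0,0.2]]]'; python3 -m jog '[[[0,0,-2,0,0.2],[0,0,-1,0,0.2],[0,0,-1,0,0.2],[0,0,0,0,0.2]]]'
```

```text
clock: 6.55
tcp_pos: [0.6176, 0.1586, 0.1078]
tool_rot: [0.0, -0.195, 0.981, 0.0]
force: [0.5, 0.4, -4.5]
gripper_width: 0.0223
grip_force: 49.8
clock: 7.05
tcp_pos: [0.6175, 0.1586, 0.1035]
tool_rot: [-0.0, -0.195, 0.981, -0.0]
force: [0.7, 0.3, -3.3]
gripper_width: 0.022
grip_force: 49.8
```

```bash
python3 -m jog '[[[0,0,-1,0,0.2],[0,0,-1,0,0.2],[0,0,0,0,0.2]]]'
```

```text
clock: 7.42
tcp_pos: [0.6175, 0.1586, 0.1015]
tool_rot: [-0.0, -0.195, 0.981, -0.0]
force: [-0.7, 0.9, -4.3]
gripper_width: 0.0221
grip_force: 49.7
```

```bash
python3 -m jog '[[[0,0,-1,0,0.2],[0,0,-1,0,0.2],[0,0,-1,0,0.2],[0,0,0,0,0.2]]]';python3 -m jog '[[[0,0,-1,0,0.2],[0,0,-1,0,0.2],[0,0,0,0,0.2]]]'
```

```text
clock: 7.92
tcp_pos: [0.6174, 0.1586, 0.0984]
tool_rot: [-0.0, -0.195, 0.981, -0.0]
force: [-0.0, -1.0, -3.1]
gripper_width: 0.0221
grip_force: 49.7
clock: 8.3
tcp_pos: [0.6175, 0.1586, 0.0965]
tool_rot: [-0.0, -0.195, 0.981, 0.0]
force: [-0.5, -0.1, -4.2]
gripper_width: 0.0222
grip_force: 49.7
```

```bash
python3 -m jog '[[[0,0,-1,0,0.2],[0,0,-1,0,0.2],[0,0,0,0,0.2]]]';python3 -m jog '[[[0,0,-1,0,0.2],[0,0,-1,0,0.2],[0,0,0,0,0.2]]]'
```

```text
clock: 8.68
tcp_pos: [0.6175, 0.1586, 0.0945]
tool_rot: [-0.0, -0.195, 0.981, -0.0]
force: [0.2, 0.8, -4.2]
gripper_width: 0.022
grip_force: 49.7
clock: 9.05
tcp_pos: [0.6174, 0.1586, 0.0925]
tool_rot: [-0.0, -0.195, 0.981, -0.0]
force: [-0.6, -0.0, -2.8]
gripper_width: 0.0222
grip_force: 49.7
```

```bash
python3 - <<'E'
from h import *
for c in ("scene",): 
    im=optics.camera(c); save(cv2.resize(im[110:290,170:410],(800,600)),'s1.png')
E
```

```text
(no output)
```

View pics/s1.png

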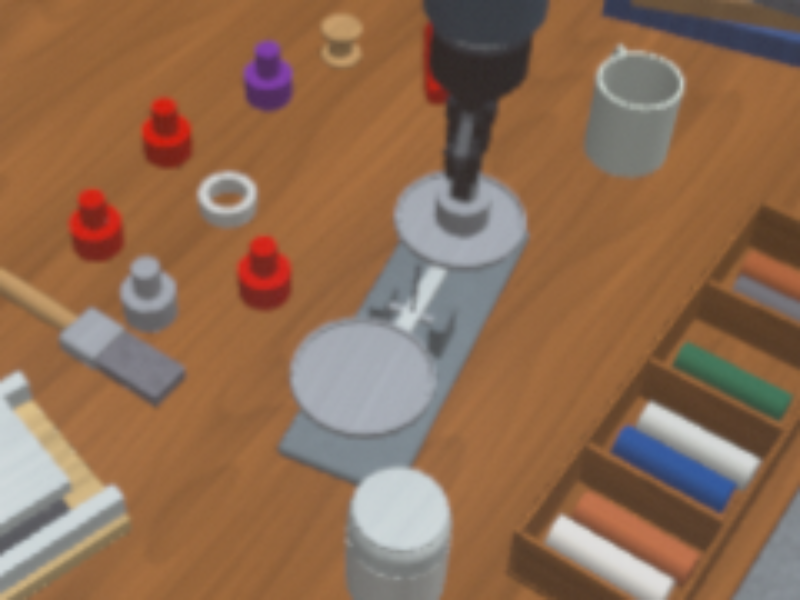

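The weight stands centrally on the left pan at (463,210). That pan is low and the right pan has risen, so I release it.

```bash
python3 -m jog '[[[0,0,-1,0,0.2],[0,0,0,0,0.2]]]';python3 -m jog '[[[0,0,0,0,0.35],[0,0,0,0,0.6],[0,0,0,0,0.6],[0,0,15,0,0.6],[0,0,30,0,0.6],[0,0,40,0,0.6],[0,0,20,0,0.6],[-31,-34,0,0,0.6],[-31,-34,0,0,0.6],[-31,-34,0,0,0.6],[-31,-34,0,0,0.6],[-31,-34,0,0,0.6],[-25,-34,0,0,0.6],[0,0,0,0,0.6],[0,0,0,0,0.6]]]'
python3 - <<'E'
from look import *
im,cal=look("w4.png",["weight_1"],[0])
E
```

```text
clock: 9.35
tcp_pos: [0.6178, 0.1588, 0.0923]
tool_rot: [0.001, -0.195, 0.981, 0.0]
force: [-0.5, 0.7, 0.3]
gripper_width: 0.0224
grip_force: 50.0
clock: 11.22
tcp_pos: [0.4381, -0.0453, 0.1977]
tool_rot: [0.001, -0.195, 0.981, -0.0]
force: [-0.5, 0.5, -0.3]
gripper_width: 0.0515
grip_force: 0.0
weight_1 [308. 120.] 0.97 [ 0.3534 -0.011   0.    ]
weight_1 [287. 243.] 0.86 [0.5057 0.0306 0.    ]
weight_1 [412. 143.] 0.73 [0.3282 0.1169 0.    ]
weight_1 [475. 200.] 0.59 [0.3593 0.2299 0.    ]
weight_1 [257. 177.] 0.58 [ 0.4389 -0.0403  0.    ]
[ 0.43816738 -0.04486756  0.19702614] 11.325
```

View pics/w4.png

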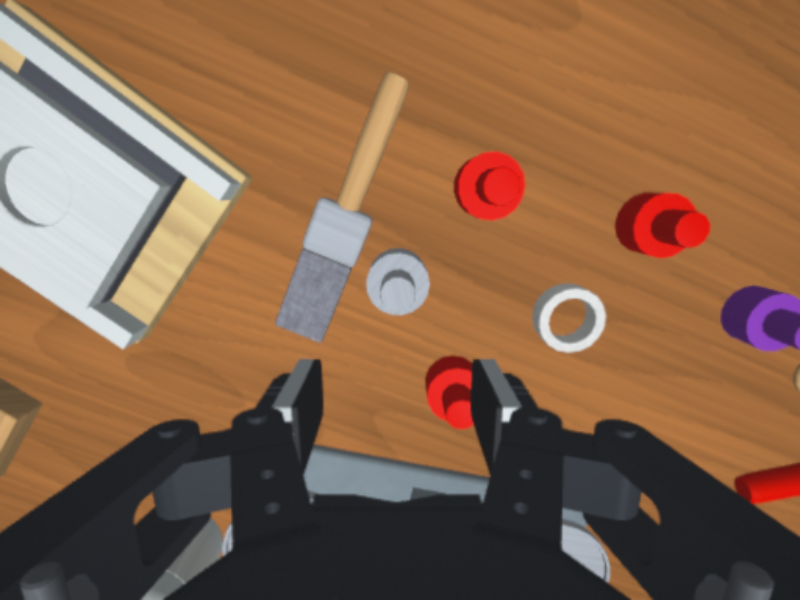

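The second weight's knob is at (398,292), on the fingers' midline. The pocket is visible at (35,187).

```bash
python3 - <<'E'
from h import *
s=.64
print(at_z("wrist",(398*s,291*s),.06),at_z("wrist",(398*s,284*s),.03),at_z("wrist",(35*s,186*s),.06))
E
```

```text
[ 0.43778351 -0.04319179  0.06      ] [ 0.43942618 -0.04236601  0.03      ] [ 0.46255898 -0.27942281  0.06      ]
```

```bash
python3 -m jog '[[[0,2,-35,0,0.6],[0,0,-35,0,0.6],[0,0,-35,0,0.6],[0,0,-25,0,0.6],[0,0,-18,0,0.6],[0,0,-9,0,0.6],[0,0,0,0,0.6],[0,0,0,0,0.2],[0,0,0,0,0.2],[0,0,0,0,0.2]]]' 50
python3 -m jog '[[[0,0,10,0,0.2],[0,0,30,0,0.2],[0,0,40,0,0.2],[0,0,35,0,0.2],[36,0,0,0,0.2],[36,0,0,0,0.2],[36,0,0,0,0.2],[36,0,0,0,0.2],[36,0,0,0,0.2],[35,2,0,0,0.2],[0,0,0,0,0.2],[0,0,0,0,0.2]]]'
python3 - <<'E'
from look import *
im,cal=look("w5.png",["pan_r"],[.068])
E
```

```text
clock: 12.58
tcp_pos: [0.4385, -0.0434, 0.0406]
tool_rot: [0.001, -0.195, 0.981, -0.0]
force: [-0.0, -1.1, 5.0]
gripper_width: 0.0222
grip_force: 49.0
clock: 14.08
tcp_pos: [0.6515, -0.0412, 0.1536]
tool_rot: [-0.001, -0.195, 0.981, 0.0]
force: [0.5, -0.3, -4.4]
gripper_width: 0.022
grip_force: 49.8
pan_r [455. 239.] 0.81 [0.6156 0.1396 0.068 ]
pan_r [258. 202.] 0.67 [ 0.6514 -0.0366  0.068 ]
[ 0.65159188 -0.04131315  0.15462457] 14.175
```

View pics/w5.png

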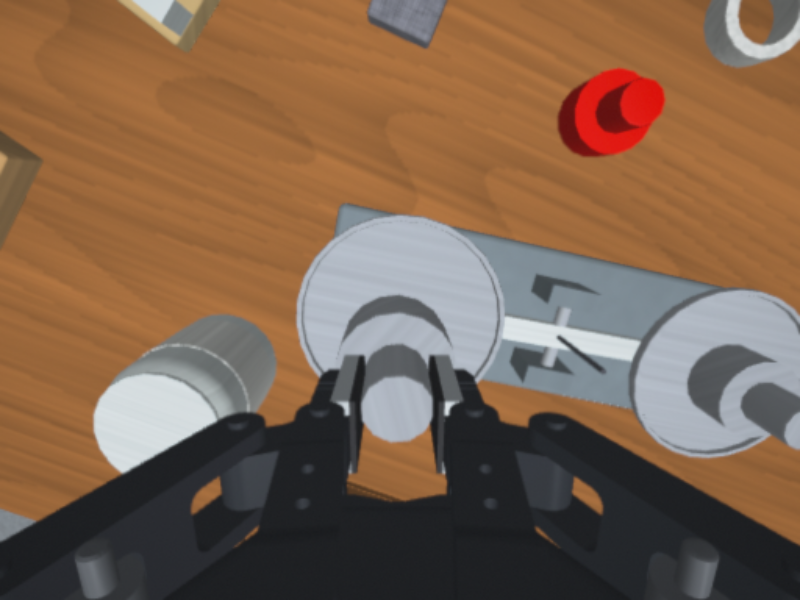

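The right pan's rim is centred at about (401,316). The first weight stands upright on the left pan at (760,400).

```bash
python3 - <<'E'
from h import *
s=.64
print(at_z("wrist",(401*s,316*s),.076),readout.sense()["tcp_pos"])
E
python3 -m jog '[[[4,0,-10,0,0.2],[4,0,-10,0,0.2],[0,0,-6,0,0.2],[0,0,-4,0,0.2],[0,0,-3,0,0.2],[0,0,0,0,0.2]]]'; python3 -m jog '[[[0,0,-1,0,0.2],[0,0,-2,0,0.2],[0,0,-2,0,0.2],[0,0,-1,0,0.2],[0,0,0,0,0.2]]]'
```

```text
[ 0.6504193  -0.03844553  0.076     ] [ 0.65159188 -0.04131315  0.15462457]
clock: 14.92
tcp_pos: [0.6604, -0.0414, 0.1215]
tool_rot: [-0.0, -0.195, 0.981, 0.0]
force: [0.4, 0.6, -4.1]
gripper_width: 0.0223
grip_force: 49.9
clock: 15.55
tcp_pos: [0.6605, -0.0414, 0.1155]
tool_rot: [-0.0, -0.195, 0.981, 0.0]
force: [0.2, -0.1, -4.3]
gripper_width: 0.0217
grip_force: 49.9
```

```bash
python3 -m jog '[[[-5,1,0,0,0.2],[-4,1,0,0,0.2],[0,0,0,0,0.2],[0,0,-1,0,0.2],[0,0,-1,0,0.2],[0,0,-1,0,0.2],[0,0,0,0,0.2]]]'; python3 -m jog '[[[0,0,-1,0,0.2],[0,0,-1,0,0.2],[0,0,-1,0,0.2],[0,0,0,0,0.2]]]';python3 -m jog '[[[0,0,-1,0,0.2],[0,0,-1,0,0.2],[0,0,-1,0,0.2],[0,0,0,0,0.2]]]'
```

```text
clock: 16.42
tcp_pos: [0.6517, -0.0394, 0.1128]
tool_rot: [0.0, -0.195, 0.981, -0.0]
force: [-0.2, -0.0, -4.5]
gripper_width: 0.0218
grip_force: 49.9
clock: 16.92
tcp_pos: [0.6517, -0.0395, 0.1097]
tool_rot: [0.0, -0.195, 0.981, -0.0]
force: [-0.4, -0.7, -0.4]
gripper_width: 0.0219
grip_force: 50.3
clock: 17.42
tcp_pos: [0.6516, -0.0394, 0.1065]
tool_rot: [0.0, -0.195, 0.981, -0.0]
force: [0.2, 0.1, -1.6]
gripper_width: 0.0222
grip_force: 50.2
```

```bash
python3 -m jog '[[[0,0,-1,0,0.2],[0,0,-2,0,0.2],[0,0,-1,0,0.2],[0,0,0,0,0.2]]]';python3 -m jog '[[[0,0,0,0,0.35],[0,0,0,0,0.6],[0,0,0,0,0.6],[0,0,15,0,0.6],[0,0,30,0,0.6],[0,0,35,0,0.6],[-30,0,20,0,0.6],[-40,0,0,0,0.6],[-40,0,0,0,0.6],[-40,0,0,0,0.6]]]'
cat > snap.py <<'E'
from h import *
import sys
np.savez(sys.argv[1],s=optics.camera("scene"),w=optics.camera("wrist"),t=optics.camera("top")); print(readout.sense()["clock"])
E
python3 snap.py a; python3 -m jog '[[[0,0,0,0,0.6],[0,0,0,0,0.6],[0,0,0,0,0.6],[0,0,0,0,0.6],[0,0,0,0,0.6],[0,0,0,0,0.6],[0,0,0,0,0.6],[0,0,0,0,0.6],[0,0,0,0,0.6],[0,0,0,0,0.6],[0,0,0,0,0.6],[0,0,0,0,0.6]]]' ;python3 snap.py b
cat > flow.py <<'E'
from h import *
A,B=np.load('a.npz'),np.load('b.npz')
g=lambda i:cv2.cvtColor(i,cv2.COLOR_RGB2GRAY)
boxes={k:proj("scene",[[x,y,.09]])[0] for k,(x,y) in dict(L=(.617,.158),R=(.651,-.04),ref=(.438,.25)).items()}
fl=cv2.calcOpticalFlowFarneback(g(A['s']),g(B['s']),None,.5,3,13,5,5,1.1,0)
for k,(u,v) in boxes.items():
    sl=(slice(int(v)-12,int(v)+12),slice(int(u)-12,int(u)+12))
    print(k,(int(u),int(v)),"flow med",np.median(fl[sl].reshape(-1,2),0),"phase",cv2.phaseCorrelate(np.float32(g(A['s'])[sl]),np.float32(g(B['s'])[sl]),cv2.createHanningWindow((24,24),cv2.CV_32F)))
p=proj("scene",[[.617,.158,.052],[.617,.158,.072]]);print("20mm =",p[1]-p[0])
E
python3 flow.py
```

```text
clock: 17.92
tcp_pos: [0.6516, -0.0394, 0.1025]
tool_rot: [-0.0, -0.195, 0.981, -0.0]
force: [-0.1, -0.6, -1.2]
gripper_width: 0.022
grip_force: 50.3
clock: 19.18
tcp_pos: [0.5006, -0.0395, 0.204]
tool_rot: [0.001, -0.195, 0.981, -0.0]
force: [0.1, 1.1, 0.8]
gripper_width: 0.051
grip_force: 0.0
19.325
clock: 20.82
tcp_pos: [0.5016, -0.0394, 0.2026]
tool_rot: [-0.0, -0.195, 0.981, -0.0]
force: [0.1, -0.3, -0.0]
gripper_width: 0.0516
grip_force: 0.0
20.975
L (308, 165) flow med [-0.00328457  0.00550105] phase ((-0.16722707662066583, 0.09371922028155844), 0.9928743549519115)
R (278, 217) flow med [ 0.00487347 -0.00061662] phase ((0.1513116254564082, -0.10850200526001608), 1.019627643128236)
ref (274, 122) flow med [ 0.00465778 -0.00178975] phase ((0.12456845177159792, -0.06994610473894092), 0.8710740316245291)
20mm = [ 0.54081735 -4.88678547]
```

```bash
python3 -m jog '[[[0,0,0,0,0.6],[0,0,0,0,0.6],[0,0,0,0,0.6],[0,0,0,0,0.6],[0,0,0,0,0.6],[0,0,0,0,0.6],[0,0,0,0,0.6],[0,0,0,0,0.6],[0,0,0,0,0.6],[0,0,0,0,0.6],[0,0,0,0,0.6],[0,0,0,0,0.6],[0,0,0,0,0.6],[0,0,0,0,0.6]]]' >/dev/null;python3 snap.py c
cat > rim.py <<'E'
from h import *
G=lambda i:cv2.cvtColor(i,cv2.COLOR_RGB2GRAY)
raw=cv2.cvtColor(cv2.imread('pics/raw.png'),cv2.COLOR_BGR2RGB)[:,512:]
s1=np.zeros_like(raw); s1[110:290,170:410]=cv2.cvtColor(cv2.resize(cv2.imread('pics/s1.png'),(240,180),interpolation=cv2.INTER_AREA),cv2.COLOR_BGR2RGB)
ims=dict(level=raw,Ldown=s1,b=np.load('b.npz')['s'],c=np.load('c.npz')['s'])
cam=ray("scene",(256,192))[0]
for k,(x,y) in dict(L=(.617,.158),R=(.651,-.04)).items():
    c=np.array([x,y]);d=(cam[:2]-c)/np.linalg.norm(cam[:2]-c)
    for n,im in ims.items():
        out=[]
        for a in np.radians([-50,-35,-20,0,20,35,50]):
            r=np.array([[np.cos(a),-np.sin(a)],[np.sin(a),np.cos(a)]])@d
            q=c+.055*r
            zs=np.arange(.03,.095,.0005); P=proj("scene",np.c_[np.tile(q,(len(zs),1)),zs])
            v=cv2.remap(np.float32(G(im)),np.float32(P[:,:1]),np.float32(P[:,1:]),cv2.INTER_CUBIC).ravel()
            out.append(v)
        ims.setdefault  # noqa
        globals().setdefault('res',{})[(k,n)]=np.array(out)
    ref=res[(k,'level')]
    for n in ims:
        e=[]
        for sh in range(-26,27):
            A=ref[:,30:-30]; B=res[(k,n)][:,30+sh:ref.shape[1]-30+sh]
            e.append(np.median(np.abs(np.diff(A)-np.diff(B)).sum(1)))
        print(k,n,"shift mm",.5*(np.argmin(e)-26),round(float(min(e)),1))
E
python3 rim.py
```

```text
22.875
L level shift mm 0.0 0.0
L Ldown shift mm -9.0 43.6
L b shift mm 9.0 31.1
L c shift mm 9.0 30.3
R level shift mm 0.0 0.0
R Ldown shift mm 10.0 30.8
R b shift mm -9.0 26.0
R c shift mm -9.0 24.5
```

The balance reads clearly. Both rims moved about 9 mm in opposite directions and stopped, with the right pan down and the left pan up. The weight on pan_r is heavier, so I take it.

```bash
python3 -m jog '[[[38,0,0,0,0.6],[38,0,0,0,0.6],[38,0,-15,0,0.6],[36,0,-20,0,0.6],[0,0,-30,0,0.6],[0,0,-22,0,0.6],[0,0,-13,0,0.6],[0,0,-7,0,0.6],[0,0,0,0,0.6]]]'; python3 -m jog '[[[0,0,0,0,0.2],[0,0,0,0,0.2],[0,0,0,0,0.2],[0,0,0,0,0.2]]]' 50
```

```text
clock: 24.0
tcp_pos: [0.6516, -0.0394, 0.0959]
tool_rot: [0.0, -0.195, 0.981, -0.0]
force: [-0.4, -1.8, 0.5]
gripper_width: 0.0512
grip_force: 0.0
clock: 24.5
tcp_pos: [0.6522, -0.0396, 0.0969]
tool_rot: [0.001, -0.195, 0.981, -0.0]
force: [-0.7, -0.9, 5.8]
gripper_width: 0.0217
grip_force: 49.2
```

```bash
python3 -m jog '[[[0,0,10,0,0.2],[0,0,25,0,0.2],[0,0,35,0,0.2],[-15,-25,10,0,0.2],[-27,-41,0,0,0.2],[-27,-41,0,0,0.2],[-27,-41,0,0,0.2],[-27,-41,0,0,0.2],[-27,-41,0,0,0.2],[0,0,0,0,0.2],[0,0,0,0,0.2],[0,0,0,0,0.2]]]'
python3 - <<'E'
from look import *
im,cal=look("w6.png",["jig_mid","jig"],[.06,0])
np.savez("w6",im=im,**{k:np.array(v) for k,v in cal.items()})
E
```

```text
clock: 26.0
tcp_pos: [0.5016, -0.2685, 0.1751]
tool_rot: [-0.0, -0.196, 0.981, 0.0]
force: [0.8, 0.3, -3.9]
gripper_width: 0.0219
grip_force: 49.6
jig_mid [249. 146.] 0.97 [ 0.4634 -0.2882  0.06  ]
jig [256. 145.] 0.55 [ 0.4651 -0.2801  0.    ]
[ 0.50188736 -0.26859337  0.17540903] 26.15
```

View pics/w6.png

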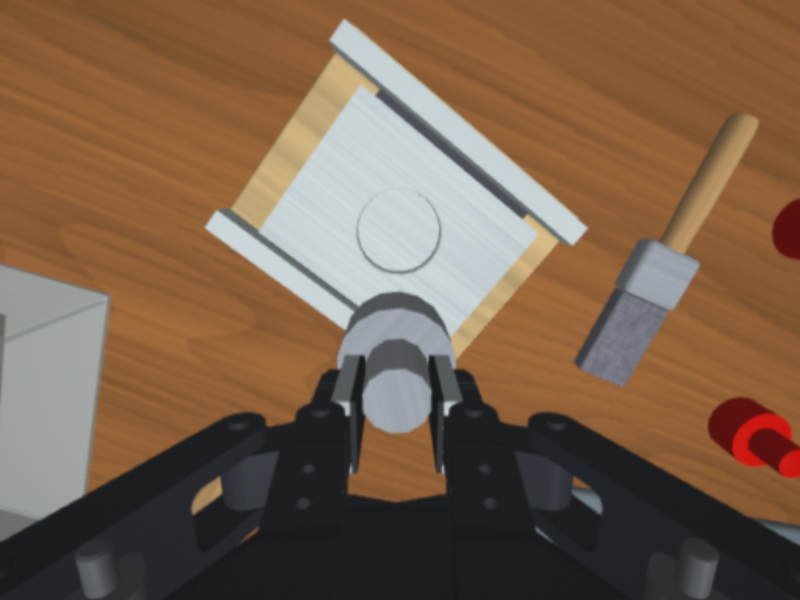

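This was the tenth and last picture. The pocket circle spans 356–441 × 188–273, centred at (398.5,230.5). The knob top is at (397,400). The guides run from (343,22) to (585,230).

```bash
python3 - <<'E'
from h import *
d=np.load("w6.npz");cal={k:d[k] for k in("K","rvec","tvec")};cal["k1"]=float(d["k1"])
s=.64
print("pocket",at_z("wrist",(398.5*s,230.5*s),.06,cal))
print("knob",at_z("wrist",(397.5*s,400*s),.19,cal))
# refine circle by dark edge fit
g=cv2.cvtColor(d["im"],cv2.COLOR_RGB2GRAY).astype(np.float32)
th=np.radians(np.arange(0,360,4));R=np.arange(.019,.030,.00025)
c=at_z("wrist",(398.5*s,230.5*s),.06,cal)[:2]
for it in range(4):
    pts=[];w=[]
    for t in th:
        q=np.c_[c[0]+R*np.cos(t),c[1]+R*np.sin(t),np.full(len(R),.06)]
        P=np.float32(proj("wrist",q,cal)); v=cv2.remap(g,P[:,:1],P[:,1:],cv2.INTER_LINEAR).ravel()
        dep=np.median(v)-v.min()
        if dep>8: pts.append(q[v.argmin(),:2]);w.append(dep)
    p=np.array(pts); A=np.c_[2*p,np.ones(len(p))]; x=np.linalg.lstsq(A,(p**2).sum(1),rcond=None)[0]
    c=x[:2]
print("fit",c,"r",np.sqrt(x[2]+c@c),len(p))
a,b=at_z("wrist",(343*s,22*s),.058,cal),at_z("wrist",(585*s,230*s),.058,cal);e=(b-a)[:2];print("jig y",e/np.linalg.norm(e))
E
```

```text
pocket [ 0.46282647 -0.28251534  0.06      ]
knob [ 0.50188848 -0.26749107  0.19      ]
fit [ 0.46316482 -0.28270744] r 0.02414869193673392 75
jig y [0.2658177  0.96402331]
```

```bash
python3 -m jog '[[[-20,-7,-15,0,0.2],[-19,-7,-15,0,0.2],[0,0,-15,0,0.2],[0,0,-8,0,0.2],[0,0,-4,0,0.2],[0,0,0,0,0.2],[0,0,0,0,0.2]]]'; python3 -m jog '[[[0,0,-2,0,0.2],[0,0,-2,0,0.2],[0,0,-2,0,0.2],[0,0,0,0,0.2]]]';python3 -m jog '[[[0,0,-1,0,0.2],[0,0,-1,0,0.2],[0,0,-1,0,0.2],[0,0,0,0,0.2]]]'
```

```text
clock: 27.02
tcp_pos: [0.4631, -0.2834, 0.1191]
tool_rot: [0.0, -0.195, 0.981, -0.0]
force: [-0.6, 0.4, -4.5]
gripper_width: 0.0222
grip_force: 49.6
clock: 27.52
tcp_pos: [0.4624, -0.2833, 0.1124]
tool_rot: [-0.0, -0.195, 0.981, 0.0]
force: [-0.4, 0.2, -4.1]
gripper_width: 0.022
grip_force: 49.6
clock: 28.02
tcp_pos: [0.4625, -0.2833, 0.1095]
tool_rot: [-0.0, -0.195, 0.981, 0.0]
force: [0.2, -0.6, -4.9]
gripper_width: 0.0216
grip_force: 49.6
```

```bash
for i in 1; do :; done; python3 -m jog '[[[1,1,-1,0,0.2],[0,0,-1,0,0.2],[0,0,0,0,0.2]]]'; python3 -m jog '[[[0,0,-1,0,0.2],[0,0,-1,0,0.2],[0,0,0,0,0.2]]]';python3 -m jog '[[[0,0,-1,0,0.2],[0,0,0,0,0.2]]]'
```

```text
clock: 28.4
tcp_pos: [0.4635, -0.2823, 0.1075]
tool_rot: [-0.0, -0.195, 0.981, 0.0]
force: [0.9, -0.4, -5.2]
gripper_width: 0.022
grip_force: 49.6
clock: 28.78
tcp_pos: [0.4634, -0.2823, 0.1055]
tool_rot: [-0.0, -0.195, 0.981, 0.0]
force: [0.2, -0.2, -4.4]
gripper_width: 0.0216
grip_force: 49.6
clock: 29.02
tcp_pos: [0.4635, -0.2823, 0.1046]
tool_rot: [-0.0, -0.195, 0.981, 0.0]
force: [-0.1, -0.3, -4.3]
gripper_width: 0.0217
grip_force: 49.6
```

```bash
python3 -m jog '[[[0,0,-1,0,0.2],[0,0,0,0,0.2]]]'; python3 -m jog '[[[0,0,-1,0,0.2],[0,0,0,0,0.2]]]';python3 -m jog '[[[0,0,-1,0,0.2],[0,0,0,0,0.2]]]'
```

```text
clock: 29.28
tcp_pos: [0.4635, -0.2823, 0.1035]
tool_rot: [-0.0, -0.195, 0.981, 0.0]
force: [0.8, -1.0, -5.3]
gripper_width: 0.0218
grip_force: 49.6
clock: 29.52
tcp_pos: [0.4635, -0.2823, 0.1025]
tool_rot: [-0.0, -0.195, 0.981, 0.0]
force: [-0.2, 0.4, -4.8]
gripper_width: 0.0218
grip_force: 49.6
clock: 29.78
tcp_pos: [0.4635, -0.2823, 0.1015]
tool_rot: [-0.0, -0.195, 0.981, 0.0]
force: [0.2, -0.2, -5.0]
gripper_width: 0.0218
grip_force: 49.6
```

```bash
python3 -m jog '[[[0,0,-1,0,0.2],[0,0,-1,0,0.2],[0,0,0,0,0.2]]]'; python3 -m jog '[[[0,0,-1,0,0.2],[0,0,-1,0,0.2],[0,0,0,0,0.2]]]';python3 -m jog '[[[0,0,-1,0,0.2],[0,0,0,0,0.2]]]'
```

```text
clock: 30.15
tcp_pos: [0.4634, -0.2823, 0.0995]
tool_rot: [-0.0, -0.195, 0.981, 0.0]
force: [-0.2, -0.0, -4.6]
gripper_width: 0.0217
grip_force: 49.6
clock: 30.52
tcp_pos: [0.4634, -0.2823, 0.0975]
tool_rot: [-0.0, -0.195, 0.981, 0.0]
force: [0.1, -0.5, -4.3]
gripper_width: 0.0218
grip_force: 49.6
clock: 30.78
tcp_pos: [0.4635, -0.2823, 0.0965]
tool_rot: [-0.0, -0.195, 0.981, 0.0]
force: [0.5, -0.5, -5.0]
gripper_width: 0.0218
grip_force: 49.6
```

Already about 7 mm below where plate contact was due, with no contact, so it is inside the pocket. I carry on gently to the floor.

```bash
python3 -m jog '[[[0,0,-1,0,0.2],[0,0,0,0,0.2]]]'; python3 -m jog '[[[0,0,-1,0,0.2],[0,0,0,0,0.2]]]';python3 -m jog '[[[0,0,-1,0,0.2],[0,0,0,0,0.2]]]'
```

```text
clock: 31.02
tcp_pos: [0.4637, -0.2825, 0.096]
tool_rot: [0.0, -0.195, 0.981, -0.0]
force: [-0.7, 0.6, -2.4]
gripper_width: 0.0214
grip_force: 49.9
clock: 31.28
tcp_pos: [0.4638, -0.2826, 0.0954]
tool_rot: [0.0, -0.195, 0.981, -0.0]
force: [-1.7, 1.5, 2.3]
gripper_width: 0.0216
grip_force: 50.3
clock: 31.52
tcp_pos: [0.4638, -0.2826, 0.094]
tool_rot: [0.0, -0.195, 0.981, -0.0]
force: [-1.1, -0.4, 4.0]
gripper_width: 0.0217
grip_force: 50.4
```

```bash
python3 -m jog '[[[0,0,1,0,0.2],[0.5,1.5,0,0,0.2],[0.3,1.5,0,0,0.2],[0,0,0,0,0.2]]]'; python3 -m jog '[[[-0.8,-3,0,0,0.2],[0,0,0,0,0.2]]]'
```

```text
clock: 32.02
tcp_pos: [0.4646, -0.2809, 0.0953]
tool_rot: [0.0, -0.195, 0.981, -0.002]
force: [-2.1, -5.8, 3.0]
gripper_width: 0.0221
grip_force: 50.5
clock: 32.28
tcp_pos: [0.4639, -0.2821, 0.0946]
tool_rot: [0.0, -0.195, 0.981, 0.0]
force: [-0.5, -1.0, 3.5]
gripper_width: 0.0219
grip_force: 50.4
```

The pocket wall resists sideways (−5.8 N), so the weight is seated. I release and back off.

```bash
python3 -m jog '[[[0,0,0,0,0.35],[0,0,0,0,0.6],[0,0,0,0,0.6],[0,0,5,0,0.6],[0,0,15,0,0.6],[0,0,30,0,0.6],[30,10,30,0,0.6],[10,4,0,0,0.6],[0,0,0,0,0.6],[0,0,0,0,0.6],[0,0,0,0,0.6]]]'
python3 snap.py d
python3 - <<'E'
from look import *
im,cal=look("w7.png",["weight_1"],[.051])
for c in("scene","top"):
  optics.camera(c)
  for x in finder.place_of(c,"weight_1"): print(c,np.round(x["xy"]),round(x["conf"],2),np.round(at_z(c,x["xy"],.051),3))
  for n,p in dict(seated=(.4633,-.2827,.051),L=(.617,.158,.072)).items(): print(n,proj(c,[p]))
# knob/drum ring check in wrist
pr=lambda p:proj("wrist",[p],cal)[0]
hsv=cv2.cvtColor(im,cv2.COLOR_RGB2GRAY)
b=[x["box"] for x in finder.recognise("wrist","weight_1")][:1]; print(b)
for z in(.051,.060):
  th=np.linspace(0,6.28,60);c=np.array([.4635,-.2825]);P=[]
  for r,h in((.023,0),(.023,.03),(.012,.06)): P.append(np.c_[c[0]+r*np.cos(th),c[1]+r*np.sin(th),np.full(60,z+h)])
  q=proj("wrist",np.vstack(P),cal);print(z,q.min(0),q.max(0))
E
```

```text
clock: 33.65
tcp_pos: [0.5028, -0.2685, 0.1742]
tool_rot: [-0.001, -0.195, 0.981, 0.0]
force: [-1.1, -0.2, -0.1]
gripper_width: 0.0512
grip_force: 0.0
33.8
weight_1 [256. 144.] 0.82 [ 0.4619 -0.2826  0.051 ]
weight_1 [468. 270.] 0.8 [ 0.4975 -0.0207  0.051 ]
[ 0.50333929 -0.26844228  0.1746001 ] 33.9
scene [311. 174.] 0.79 [0.621 0.167 0.051]
scene [249. 198.] 0.77 [ 0.533 -0.004  0.051]
scene [251. 138.] 0.72 [0.394 0.185 0.051]
scene [158. 253.] 0.68 [ 0.459 -0.277  0.051]
scene [219. 155.] 0.63 [0.361 0.074 0.051]
seated [[157.9099926  255.60901279]]
L [[308.4297223  170.04458483]]
top [372. 219.] 0.81 [ 0.468 -0.295  0.051]
top [216. 165.] 0.7 [0.625 0.163 0.051]
top [192. 258.] 0.7 [0.352 0.225 0.051]
top [229. 268.] 0.61 [0.326 0.12  0.051]
top [274. 258.] 0.53 [ 0.354 -0.01   0.051]
top [261. 208.] 0.52 [0.499 0.028 0.051]
seated [[367.76107758 220.65307116]]
L [[216.61700994 166.55687625]]
[[230.1, 123.0, 279.7, 179.1]]
0.051 [228.07442485 120.50943905] [283.13128256 176.0065835 ]
0.06 [227.10164488 120.51513094] [284.27989568 178.098379  ]
```

```bash
python3 -c "
from rig import ticket; print(ticket.finish_job())"
```

```text
the job is handed in; nothing more can be done
None
```

The weight that started beside the brush proved the heavier, as its pan (pan_r) sank to its stop; I seated it in the jig's pocket, left the lighter one on pan_l, and handed the job in at about 34 s, confirming the seating by height, force and sideways resistance rather than a final picture.

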